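Stir the waxed toggle beads in the drying drawer

ROBOT

A 6-joint arm with a two-finger parallel gripper is mounted at the origin on the work surface. World frame = base frame: x ahead of the robot, y to its left, z up, the work surface at z = 0. Lengths are in m, angles in degrees, forces in N, time in s.
With the tool pointing down it reaches from about 0.3 to 0.75 m from the base axis. Payload 8.5 kg.
Tool frame: the origin (TCP) lies midway between the tips of the shut fingers; the grasp point (between the pads) lies grasp_offset behind it (grasp_offset is the distance from the TCP to the grasp point, in m); z points along the fingers, y is the line along which they close (so a half turn about z gives the same grasp; the last joint's range is limited). The gripper opens to 85 mm and grips with 20 to 120 N. Pads are 22 mm wide; open, the fingers measure 114 mm over their backs; the gripper's body (76 mm by 85 mm) begins 54 mm behind the grasp point. The pads swing forward as they close: fully open they stand 13 mm farther back than shut.
Start: joints at [-12.336, 21.807, 74.336, -0, 83.858, -12.336], TCP at [0.55, 0, 0.231] pointing down, gripper open.
Joint ranges: [-178.18, 178.18], [-50.72, 133.34], [12.68, 142.11], [-81.47, 261.47], [9.98, 163.14], [-165.26, 165.26]. Speed limits (degrees/s): [136.94, 136.94, 180, 180, 180, 180].

INTERFACE

Orientations are given as a 3x3 rotation matrix whose columns are the frame's x, y, z axes.
In Python, from rig import observe, get_image, camera_params, close_job, grasp_offset gives the robot as it stands.
- The arm moves only by the shell command python3 -m handwheel 'ROWS' [OPENING] [FORCE]. ROWS is JSON, a list of rows, each a list of 2 entries, a list of its own where there are three numbers: the shift along the tool's x, y, z as a fraction of full scale, then the turn, a rotation vector about the tool's x, y, z as a fraction of full scale. In form: [[[dx, dy, dz], [ax, ay, az]], ...]. A call has 1 to 10 rows; each row is the pose to reach, as a shift and turn from the pose commanded when the call began, along the tool's axes at that moment, turning the shorter way round; what a row does not reach only later rows make up. Full scale, the value 1, is 0.5 m for a shift and pi rad for a turn. A row lasts 1/10 s, in which the tool goes at most 50 mm and 8.59 degrees, less where a joint would pass 70% of its speed; a pose out of reach is approached as far as the arm can. A call with a number of a shift or a turn outside -1 to 1 is refused whole. A call with a gripper value outside its range is refused whole. OPENING is the opening, from 0 (shut) to 1 (fully open), set as the call begins (- or left out, the last holds). The fingers move at their own pace and stop on an object; FORCE is the grip in N (left out, the last holds). Time passes only in rows, so rows that repeat a pose let the fingers close. It gives the time, the measured TCP pose, the force, the opening and the grip force at its end, in the units of the state.
- observe(): the state, without advancing time (a new reading comes with each control period).
- get_image(name): name is "scene" or "side" or "wrist"; returns (picture, depth): 420x560x3 uint8, red, green, blue; 420x560 float32, m along the optical axis (not along the pixel's ray), 0 where there is no reading.
- camera_params(name): a dict with "K" (3x3 intrinsics, pixels), "R" (3x3) and "t" (3): a world point X has camera coordinates R X + t. Camera axes: x right, y down, z forward; pixel columns grow to the right and rows downward; lengths in m; the calibration is good to about 2 mm. A picture is of the moment at which its call begins: read the wrist's pose just before it. camera_params takes no time and is no camera call; for the wrist camera it gives the pose at the moment of the call.
- close_job(): hands the job in; it is judged then, once.
The state is a dict: "time_s": time; "q": joint angles; "qvel": joint speeds; "joint_efforts": joint torques, N m; "position": TCP position; "tool_rot": TCP orientation; "ft_force": force on the tool from outside, world axes, zero at the start; "wrist_torque": the same for the moment, N m; "grip_width": finger opening in m; "gripper_force": force on a finger pad.
Only numpy, scipy, OpenCV 4.12 (cv2) and the standard library are available. Lean on these libraries where they do the work, as an engineer would, in place of code of your own. Each camera call takes 0.05 s, during which the arm holds its last target. There are 200 camera calls.

TASK

Pull the drying drawer out to its stop. Take the plain stick from the tool block, lower it into the bowl of waxed toggle beads until it touches the bottom, and with its end kept lightly scraping the bottom (gently, no hard pressing) stir a full turn anticlockwise as seen from above, on a circle a little over half-way out from the bowl's centre to its wall, from the side nearest the cabinet right round to that side again. Then stand the stick in the white jar and let go, leaving the drawer fully out, all the beads in the bowl and everything else on the bench where it was.

Things in the scene. Friction and masses are not known exactly. Their poses are not given: they have to be found in the camera images.
- drawer (a joint): The cabinet's only drawer: 0 = shut, grows as it comes out towards the robot, 0.16 m = at its stop. It slides stiffly (about 9 N) along the cabinet's own -x and stays where it is left.
- drawer_handle (a point): Middle of the drawer's steel bar handle: a level bar about 90 mm long and about 10 mm thick, along the cabinet's y axis, its axis 35 mm in front of the drawer front and 37 mm below the cabinet's top, so it can be pinched from above with one finger behind it. Axes are the cabinet's: the drawer comes out along this frame's -x.
- cabinet: Green drying cabinet, 220 (x, deep) x 200 (y) x 125 mm high, fixed to the bench; origin at the centre of its underside. Its front is at x = -110 mm and faces roughly towards the robot; a wooden shoe last is fixed across the rear of its top, with its axis 55 mm behind the origin and about 100 mm tall.
- bowl: Straight-sided round steel bowl fixed in the drawer (comes out with it): inner radius 50 mm, outer 55, 60 mm high. Origin at the centre of its underside, 18 mm above the bench, axes parallel to the cabinet's; it lies 40 mm in front of the cabinet's origin when shut, 200 mm when fully out. Its bottom is a layer of old hard wax: see bowl_rim.
- bowl_rim (a point): Centre of the bowl's mouth, 60 mm above its origin. The bottom to scrape is a flat, rigid layer of old hard wax, part of the bowl. At the middle its top lies 47 to 50 mm below this point (10 to 13 mm above the bowl's origin) and it has set aslant, by up to 0.08 rad either way, so its height changes by up to 2 mm either way at 25 mm from the axis. Both differ from run to run and are found by touch.
- stick: The stirring stick: a plain straight pale-wood rod 160 mm long, 14 mm across, the lowest 30 mm thickened to 18 mm; no head at the top. 45 g, give or take. Stands upright in one of the three square holes of the tool block (which one varies). Origin at the centre of its flat lower end, z up along the stick. The origin is 10 mm above the bench while it stands in the block.
- stick_tip (a point): Centre of the stick's flat lower end (the stirring end).
- block: Wooden tool block 230 (x) x 70 (y) x 50 mm high, fixed; origin at the centre of its underside. Three square holes 21 mm wide and 40 mm deep in a row along its x, at -75, 0 and +75 mm. It may be left or right of the drawer, the jar on the other side.
- jar: White stoneware jar for used tools, 76 mm across outside, 66 mm inside, 95 mm high, fixed and empty; origin at the centre of its underside.
- jar_in (a point): Centre of the jar's inner floor, 6 mm above its origin.
- brush: Short brush standing in the block bristles up, top 132 mm above the bench; leave alone.
- awl: Awl with a pear-shaped wooden handle, 32 mm across, standing in the block, top 120 mm above the bench; leave alone.
- bead0: Chunky wooden bead, a squat barrel 26 mm across and 20 mm high, 10 g, waxed and slippery (friction about 0.2), loose in the bowl, at first with an end down; origin at its centre, z along its bore.
- bead1: Chunky wooden bead, a squat barrel 26 mm across and 20 mm high, 10 g, waxed and slippery (friction about 0.2), loose in the bowl, at first with an end down; origin at its centre, z along its bore.
- bead2: Chunky wooden bead, a squat barrel 26 mm across and 20 mm high, 10 g, waxed and slippery (friction about 0.2), loose in the bowl, at first with an end down; origin at its centre, z along its bore.
- bead3: Chunky wooden bead, a squat barrel 26 mm across and 20 mm high, 10 g, waxed and slippery (friction about 0.2), loose in the bowl, at first with an end down; origin at its centre, z along its bore.
- bead4: Chunky wooden bead, a squat barrel 26 mm across and 20 mm high, 10 g, waxed and slippery (friction about 0.2), loose in the bowl, at first with an end down; origin at its centre, z along its bore.
- tin: closed aluminium tin, 64 mm across, 45 mm high; a bystander, leave alone.
- hammer: shoemaker's hammer lying flat; a bystander, leave alone.
- spool: wooden thread spool, 44 mm across, 52 mm high, upright; a bystander, leave alone.
- heel: black rubber heel block 65 x 55 x 22 mm; a bystander, leave alone.
- rasp: small hand tool with a handle, lying flat; a bystander, leave alone.
Not all that is in view belongs to the job. Leave any orange look-alike of the stick alone. Several things have the shape of the jar; the one meant has the colours described above.

How it is judged:
By the outcome, as a careful person would: the job done as asked, in the order asked, and still so for the second after the job is handed in, with the robot touching nothing.
It also fails if it takes over 72 s, if anything falls off the work surface, if the arm or the gripper's body presses on something with over 40 N, if the wrist force passes 120 N, or if a joint passes its speed limit or range.

## Working session

There is one attempt and no reset: what is moved stays moved. The work goes in short steps, Python scripts to look and compute and a shell command to move; the robot and the scene stay as the last step left them, time stands still between calls to the robot, and variables do not carry over. Pictures are saved under pics/ and viewed, at most 10 in all, crops included, and the job is handed in when it is done.

```bash
ls; mkdir -p pics
python3 - <<'E'
from rig import *
import cv2,numpy as np
s=observe();print(s['time_s'],s['position'],np.round(s['tool_rot'],3),s['ft_force'],s['grip_width'],grasp_offset)
for n in('scene','side','wrist'):
    p=camera_params(n);im,d=get_image(n);np.savez('pics/%s0.npz'%n,im=im,d=d,**p)
    cv2.imwrite('pics/%s0.png'%n,im[:,:,::-1])
    print(n,np.round(p['K'],1).tolist(),'C',np.round(-p['R'].T@p['t'],3),np.round(p['R'],2).tolist())
E
```

```text
pics
0.0 [5.49704334e-01 5.34192678e-05 2.30710818e-01] [[ 0.     1.    -0.001]
 [ 1.    -0.     0.   ]
 [ 0.    -0.001 -1.   ]] [ 0.46430397  0.77486541 -0.42917811] 0.08552444091573404 0.0187
scene [[379.5, 0.0, 283.6], [0.0, 379.5, 207.7], [0.0, 0.0, 1.0]] C [0.954 0.517 0.72 ] [[-0.81, 0.58, 0.01], [0.4, 0.57, -0.72], [-0.42, -0.58, -0.7]]
side [[533.8, 0.0, 275.5], [0.0, 533.8, 204.6], [0.0, 0.0, 1.0]] C [ 0.51  -1.201  0.79 ] [[1.0, -0.04, -0.02], [-0.04, -0.49, -0.87], [0.03, 0.87, -0.5]]
wrist [[366.4, 0.0, 283.1], [0.0, 366.4, 208.5], [0.0, 0.0, 1.0]] C [0.549 0.072 0.375] [[1.0, 0.0, -0.0], [0.0, -0.96, 0.29], [-0.0, -0.29, -0.96]]
```

View pics/scene0.png

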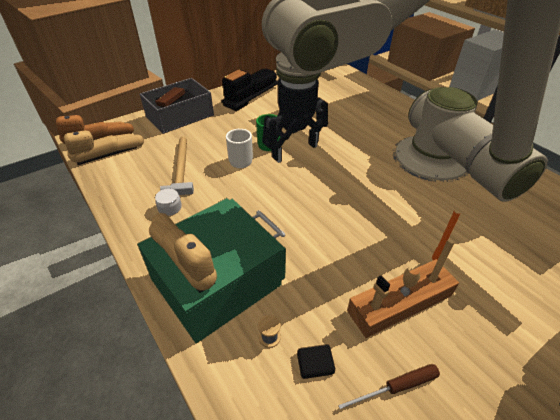

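View pics/side0.png

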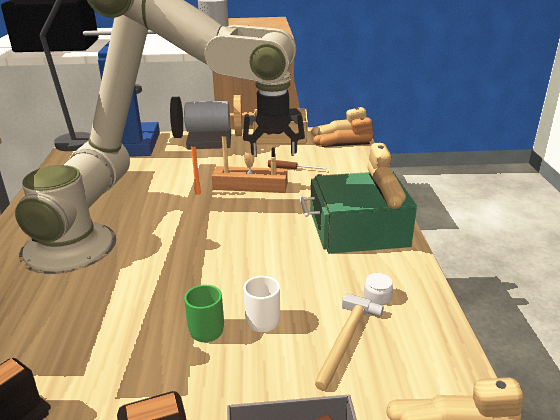

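Scene view: the green cabinet is at (210,265) with its handle at (268,222). The tool block is at (405,295), holding the brush (382,287), the awl (408,275) and a pale stick (445,262).
- Stick candidates: pale rod (445,262) and orange rod (450,235) behind it, which is the look-alike.
- Jar candidates: white jar (240,147), green cup (266,132) and tin (168,200).

I choose the pale rod and the white jar.

```bash
cat > h.py <<'E'
import numpy as np,cv2
def cloud(n,tag='0'):
    z=np.load(f'pics/{n}{tag}.npz');K,R,t,d,im=z['K'],z['R'],z['t'],z['d'],z['im']
    v,u=np.indices(d.shape)
    c=np.stack([(u-K[0,2])/K[0,0]*d,(v-K[1,2])/K[1,1]*d,d],-1)
    P=(c-t)@R; P[d==0]=np.nan
    return im,cv2.cvtColor(im,cv2.COLOR_RGB2HSV).astype(int),P
def rect(p):
    c,s,a=cv2.minAreaRect((p[:,:2]*1000).astype(np.float32));return np.round(c,1),np.round(s,1),round(a,2)
def circ(p):
    A=np.c_[2*p[:,:2],np.ones(len(p))];b=(p[:,:2]**2).sum(1);x=np.linalg.lstsq(A,b,rcond=None)[0]
    return np.round(x[:2],4),round(float(np.sqrt(x[2]+x[0]**2+x[1]**2)),4)
E
python3 - <<'E'
from h import *
for n in('scene','side'):
    im,h,P=cloud(n);H,S,V=h[...,0],h[...,1],h[...,2];X,Y,Z=P[...,0],P[...,1],P[...,2]
    flat=(S<400)&(Z<.02)&(X>.3)&(X<.9)&(abs(Y)<.4);print(n,'bench z',np.median(Z[flat]))
    g=(H>60)&(H<90)&(S>120)&(X>.5)
    top=g&(Z>.115)&(Z<.135)&(Y>-.15);print('cab top',top.sum(),rect(P[top]),np.median(Z[top]))
    fr=g&(Z>.02)&(Z<.115)&(Y>-.15); print('cab sides',fr.sum(),rect(P[fr]))
    c=rect(P[top])[0]/1000
    hd=(~g)&(Z>.075)&(Z<.1)&(np.hypot(X-c[0],Y-c[1])<.25)&(X<c[0]-.1)&(abs(Y-c[1])<.09)&(S<90)
    print('handle',hd.sum(),rect(P[hd]) if hd.sum()>3 else '',np.nanmean(P[hd],0))
    w=(S<60)&(V>110)&(Z>.085)&(Z<.105)&(Y<-.05)&(X<.62);print('jar rim',w.sum(),circ(P[w]),rect(P[w]))
    st=(Z>.06)&(Y>.12)&(Z<.25)&(X>.3)&(X<.75)
    print('tall',st.sum())
    bl=(Z>.04)&(Z<.055)&(Y>.12)&(X>.2)&(X<.8)&(S>80);print('block',bl.sum(),rect(P[bl]))
    st=(Z>.13)&(Z<.18)&(Y>.1)&(X>.2)&(X<.75)&(h[...,2]>0)
    nl,lab=cv2.connectedComponents(st.astype(np.uint8))
    for i in range(1,nl):
        m=lab==i
        if m.sum()>15: v,u=np.nonzero(m);print(i,m.sum(),'px',u.mean().round(),v.mean().round(),np.median(P[m],0).round(3),P[m].max(0).round(3),h[m].mean(0).round())
E
python3 - <<'E'
import cv2
a=cv2.imread('pics/scene0.png')[195:345,330:480];b=cv2.imread('pics/side0.png')[120:220,150:300]
cv2.imwrite('pics/crop1.png',cv2.hconcat([cv2.resize(a,(400,400)),cv2.resize(b,(400,400))]))
E
```

```text
scene bench z -0.0009037333501751435
cab top 2437 (array([749.1, 129.7]), array([264. , 450.5]), 16.97) 0.12365722458042357
cab sides 1378 (array([777.9,  34.2]), array([231.1, 189.9]), 4.29)
handle 70 (array([632.1,  53.6]), array([28. , 25.2]), 88.59) [0.62812108 0.05521513 0.09038957]
jar rim 176 (array([ 0.5712, -0.51  ]), 0.204) (array([ 502.6, -520.8]), array([137.4, 467.1]), 7.66)
tall 1705
block 3362 (array([577.6, 245. ]), array([160.4, 498.7]), 67.08)
1 73 px 454.0 217.0 [0.325 0.274 0.144] [0.327 0.278 0.159] [ 10. 213. 112.]
2 113 px 447.0 248.0 [0.414 0.321 0.151] [0.418 0.326 0.17 ] [ 16. 138.  96.]
3 49 px 383.0 280.0 [0.558 0.294 0.131] [0.563 0.307 0.133] [68. 83. 35.]
side bench z 0.001568838408538619
cab top 7 (array([888.7,  44.8]), array([ 2.3, 53.7]), 1.89) 0.12669211444744014
cab sides 0 (array([0., 0.]), array([0., 0.]), 0.0)
handle 127 (array([665. ,  35.3]), array([ 47.9, 159.9]), 5.2) [0.65905771 0.02823471 0.08919227]
jar rim 703 (array([ 0.3641, -0.4695]), 0.2148) (array([ 367.7, -304.6]), array([276.5, 790.3]), 36.93)
tall 2979
block 1291 (array([ 504.6, 1108.2]), array([1724.2,  591.8]), 89.78)
1 47 px 292.0 27.0 [0.734 1.947 0.159] [0.75  1.982 0.18 ] [109. 160. 138.]
2 118 px 194.0 61.0 [0.228 1.295 0.146] [0.286 1.324 0.179] [ 19.  38. 180.]
4 138 px 237.0 104.0 [0.444 0.633 0.161] [0.455 0.694 0.179] [ 18. 121. 223.]
5 192 px 175.0 106.0 [0.222 0.641 0.157] [0.232 0.746 0.18 ] [14. 46. 42.]
6 548 px 206.0 107.0 [0.332 0.65  0.147] [0.41  0.701 0.161] [ 17.  11. 135.]
7 61 px 224.0 142.0 [0.41  0.313 0.151] [0.416 0.321 0.171] [ 16. 121. 178.]
8 46 px 194.0 151.0 [0.321 0.265 0.146] [0.327 0.274 0.161] [ 10. 190. 201.]
```

View pics/crop1.png

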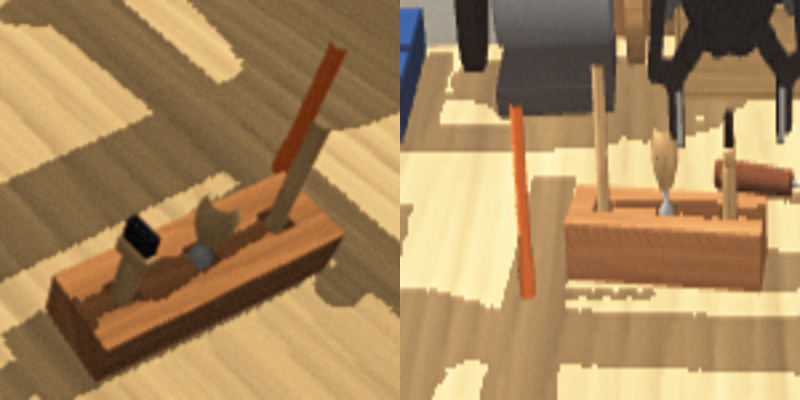

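View pics/wrist0.png

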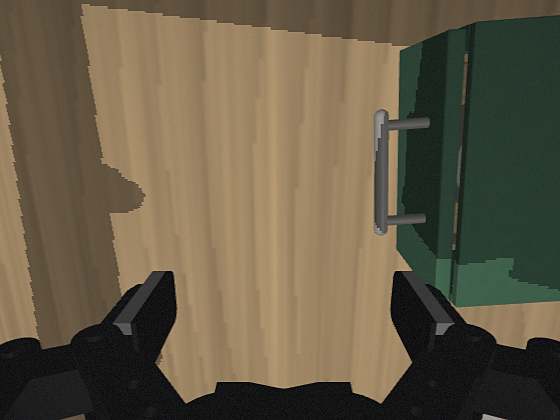

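Crop: the pale plain rod stands in the block's robot-side hole, with the awl in the middle hole and the black-topped brush at the far end. The orange rod stands free on the bench. Wrist view: the handle bar runs from (381,113) to (380,232).

Run:
```python
from h import *
z=np.load('pics/wrist0.npz')
im,h,P=cloud('wrist')
def ray(z,u,v,h):
    d=z['R'].T@np.linalg.inv(z['K'])@[u,v,1];C=-z['R'].T@z['t'];return C+d*(h-C[2])/d[2]
m=np.zeros(h.shape[:2],bool);m[105:240,370:392]=1;m&=(P[...,2]>.07)&(P[...,2]<.11)
hp=P[m];print('handle z top',np.percentile(hp[:,2],[50,95]),rect(hp),hp.mean(0))
for e in((381,110),(380,236)):print(ray(z,*e,.088))
for n in('scene','wrist','side'):
    im,h,P=cloud(n);X,Y,Z=P[...,0],P[...,1],P[...,2];H,S,V=h[...,0],h[...,1],h[...,2]
    t=(Z>.115)&(Z<.135)&(X>.62)&(X<.95)&(Y>-.1)&(Y<.19)&(H>55)&(H<100)
    if t.sum()>20:print(n,'cabtop',t.sum(),rect(P[t]))
    b=(Z>.042)&(Z<.056)&(Y>.2)&(Y<.4)&(X>.36)&(X<.68)
    if b.sum()>20:print(n,'block',b.sum(),rect(P[b]))
    r=(S<70)&(Z>.088)&(Z<.1)&(X>.45)&(X<.72)&(Y<-.1)&(Y>-.4)
    if r.sum()>20:print(n,'jar',r.sum(),rect(P[r]),circ(P[r]))
    for lo,hi in((.06,.08),(.08,.1),(.1,.12),(.12,.14),(.14,.16),(.16,.175)):
        s=(Z>lo)&(Z<hi)&(X>.39)&(X<.44)&(Y>.29)&(Y<.35)
        if s.sum()>4:print(n,lo,s.sum(),P[s].mean(0).round(4),np.ptp(P[s],axis=0).round(4))
```

```text
handle z top [0.09396134 0.09572786] (array([627.1,  15.4]), array([14. , 99.9]), 4.94) [0.62525348 0.01787468 0.09357645]
[0.6228904  0.06429093 0.088     ]
[ 0.62985096 -0.03743524  0.088     ]
scene cabtop 6490 (array([777.5,  29.1]), array([231.7, 200.3]), 4.08)
scene block 2725 (array([482.7, 306.5]), array([ 71.9, 232.5]), 80.4)
scene jar 135 (array([ 506.2, -321.9]), array([76.4, 74.2]), 28.23) (array([ 0.5078, -0.3219]), 0.0355)
scene 0.06 44 [0.4133 0.3206 0.0699] [0.01   0.0121 0.0199]
scene 0.08 50 [0.4137 0.3203 0.0904] [0.0097 0.0128 0.0192]
scene 0.1 48 [0.4129 0.3203 0.1096] [0.01   0.013  0.0186]
scene 0.12 56 [0.4136 0.3204 0.1301] [0.0108 0.0121 0.0196]
scene 0.14 55 [0.4134 0.3203 0.1502] [0.012  0.013  0.0195]
scene 0.16 30 [0.4135 0.3202 0.1651] [0.0104 0.0132 0.0093]
wrist cabtop 32773 (array([705.6,  20.6]), array([ 92.5, 200.4]), 5.05)
side cabtop 2606 (array([777.9,  22.9]), array([232.7, 204.5]), 3.96)
side block 876 (array([483.6, 304.1]), array([ 82.5, 230.3]), 80.99)
side jar 347 (array([ 508.8, -325. ]), array([77.8, 74.3]), 58.15) (array([ 0.5084, -0.3258]), 0.0355)
side 0.06 21 [0.4091 0.3139 0.0695] [0.0106 0.0119 0.0178]
side 0.08 28 [0.4098 0.3133 0.0901] [0.0128 0.0191 0.0174]
side 0.1 29 [0.4103 0.3116 0.1108] [0.0132 0.0169 0.0181]
side 0.12 24 [0.41   0.3125 0.1308] [0.0124 0.011  0.0166]
side 0.14 32 [0.4097 0.3135 0.1503] [0.0131 0.0129 0.0187]
side 0.16 15 [0.4102 0.3133 0.1657] [0.0118 0.0131 0.011 ]
```

```bash
python3 -m handwheel '[[[0.015,0.08,0.08],[0,0,-0.0111]],[[0.03,0.153,0.16],[0,0,-0.0222]],[[0.03,0.153,0.18],[0,0,-0.0222]],[[0.03,0.153,0.18],[0,0,-0.0222]],[[0.03,0.153,0.18],[0,0,-0.0222]],[[0.03,0.153,0.18],[0,0,-0.0222]],[[0.03,0.153,0.18],[0,0,-0.0222]],[[0.03,0.153,0.18],[0,0,-0.0222]]]' 0.28 60
python3 - <<'E'
from rig import *
from h import *
s=observe();p=camera_params('wrist');im,d=get_image('wrist');np.savez('pics/wrist1.npz',im=im,d=d,**p)
_,h,P=cloud('wrist','1');t=s['position'];print(t,s['grip_width'],s['tool_rot'][0])
m=(P[...,2]>.075)&(P[...,2]<.105)&(abs(P[...,0]-.626)<.02)&(abs(P[...,1]-.015)<.07)&(h[...,1]<100)
print(m.sum(),rect(P[m]) if m.sum()>5 else '')
cv2.imwrite('pics/wrist1.png',im[:,:,::-1])
E
```

```text
time_s: 0.95
position: [0.6265, 0.0149, 0.1425]
tool_rot: [[-0.07, 0.998, 0.002], [0.998, 0.07, -0.0], [-0.0, 0.002, -1.0]]
ft_force: [0.6, 0.4, -0.0]
grip_width: 0.0238
gripper_force: 0.0
[0.62645086 0.01486258 0.14253835] 0.023842088687437018 [-0.06950725  0.9975799   0.00175732]
3895 (array([634.3,  15.9]), array([28. , 99.6]), 3.33)
```

View pics/wrist1.png

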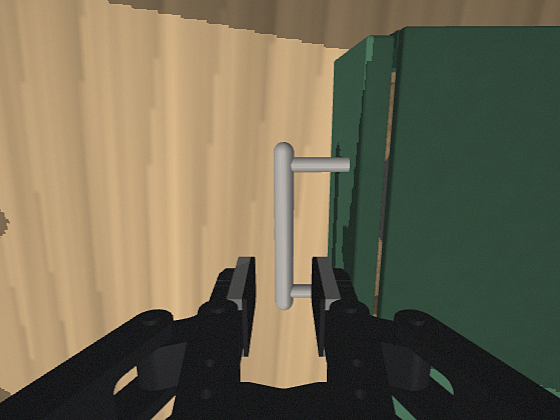

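The handle bar (column 284, rows 145–308) is centred between the fingers (columns 245 and 322), so I go down and pinch.

```bash
python3 -m handwheel '[[[0,0,0.05],[0,0,0]],[[0,0,0.1],[0,0,0]],[[0,0,0.13],[0,0,0]],[[0,0,0.145],[0,0,0]],[[0,0,0.145],[0,0,0]],[[0,0,0.145],[0,0,0]]]' && python3 -m handwheel '[[[0,0,0],[0,0,0]],[[0,0,0],[0,0,0]],[[0,0,0],[0,0,0]],[[0,0,0],[0,0,0]],[[0,0,0],[0,0,0]]]' 0 80
```

```text
time_s: 1.6
position: [0.6266, 0.015, 0.0729]
tool_rot: [[-0.07, 0.998, 0.003], [0.998, 0.07, -0.001], [-0.001, 0.003, -1.0]]
ft_force: [-14.1, -0.0, 25.2]
grip_width: 0.0238
gripper_force: 14.2
time_s: 2.1
position: [0.6269, 0.0148, 0.072]
tool_rot: [[-0.07, 0.998, 0.003], [0.998, 0.07, -0.001], [-0.001, 0.003, -1.0]]
ft_force: [-7.1, 0.8, 18.0]
grip_width: 0.0082
gripper_force: 78.3
```

```bash
python3 -m handwheel '[[[0,0,-0.005],[0,0,0]],[[0,0,-0.005],[0,0,0]],[[0,-0.01,-0.005],[0,0,0]],[[0,-0.02,-0.005],[0,0,0]],[[0,-0.03,-0.005],[0,0,0]],[[0,-0.04,-0.005],[0,0,0]]]'; python3 -c "
from rig import *;print(observe()['wrist_torque'])"
```

```text
time_s: 2.7
position: [0.6087, 0.0135, 0.0721]
tool_rot: [[-0.07, 0.998, 0.006], [0.998, 0.07, -0.0], [-0.001, 0.006, -1.0]]
ft_force: [9.4, 0.6, 0.0]
grip_width: 0.0082
gripper_force: 79.1
[ 0.10541918 -1.40117441 -0.02923822]
```

```bash
python3 -m handwheel '[[[0,-0.03,0],[0,0,0]],[[0,-0.06,0],[0,0,0]],[[0,-0.09,0],[0,0,0]],[[0,-0.12,0],[0,0,0]],[[0,-0.15,0],[0,0,0]],[[0,-0.18,0],[0,0,0]],[[0,-0.21,0],[0,0,0]],[[0,-0.24,0],[0,0,0]],[[0,-0.26,0],[0,0,0]],[[0,-0.265,0],[0,0,0]]]';python3 -m handwheel '[[[0,-0.005,0],[0,0,0]],[[0,-0.01,0],[0,0,0]],[[0,-0.015,0],[0,0,0]],[[0,-0.02,0],[0,0,0]],[[0,-0.024,0],[0,0,0]],[[0,-0.024,0],[0,0,0]],[[0,-0.024,0],[0,0,0]]]'
```

```text
time_s: 3.7
position: [0.4758, 0.0039, 0.0721]
tool_rot: [[-0.069, 0.998, 0.006], [0.998, 0.069, -0.001], [-0.001, 0.005, -1.0]]
ft_force: [10.5, -0.3, -3.3]
grip_width: 0.008
gripper_force: 79.1
time_s: 4.4
position: [0.4672, 0.0032, 0.0721]
tool_rot: [[-0.069, 0.998, 0.012], [0.998, 0.069, -0.001], [-0.001, 0.012, -1.0]]
ft_force: [19.3, 3.9, -9.1]
grip_width: 0.0081
gripper_force: 78.6
```

```bash
python3 -m handwheel '[[[0,0.004,0],[0,0,0]],[[0,0.004,0],[0,0,0]],[[0,0.004,0],[0,0,0]],[[0,0.004,0],[0,0,0]],[[0,0.004,-0.04],[0,0,0]],[[0,0.004,-0.1],[0,0,0]],[[0,0.004,-0.2],[0,0,0]],[[0,0.004,-0.3],[0,0,0]],[[0,0.004,-0.3],[0,0,0]]]' 0.28;python3 - <<'E'
from rig import *
from h import *
for n in('wrist','scene','side'):
    p=camera_params(n);im,d=get_image(n);np.savez(f'pics/{n}2.npz',im=im,d=d,**p);cv2.imwrite(f'pics/{n}2.png',im[:,:,::-1])
    _,h,P=cloud(n,'2');X,Y,Z=P[...,0],P[...,1],P[...,2]
    r=(Z>.07)&(Z<.086)&(X>.5)&(X<.65)&(abs(Y-.011)<.075)&(h[...,1]<90)
    if r.sum()>20:print(n,'bowl rim',r.sum(),circ(P[r]),rect(P[r]),np.median(Z[r]))
    r=(Z>.08)&(Z<.1)&(X>.43)&(X<.5)&(abs(Y)<.07)&(h[...,1]<90)
    if r.sum()>20:print(n,'handle',r.sum(),rect(P[r]))
E
```

```text
time_s: 5.3
position: [0.4664, 0.0034, 0.227]
tool_rot: [[-0.07, 0.997, 0.011], [0.998, 0.07, -0.003], [-0.003, 0.011, -1.0]]
ft_force: [0.8, -0.2, -0.4]
grip_width: 0.0241
gripper_force: 0.0
wrist bowl rim 3698 (array([0.5781, 0.0104]), 0.055) (array([569.8,   9.6]), array([141.9, 109.7]), 8.22) 0.07881460420925337
wrist handle 2496 (array([482.5,  12.1]), array([ 39.9, 112.9]), 3.79)
scene bowl rim 352 (array([0.5847, 0.0153]), 0.0526) (array([575. ,  21.8]), array([124.3, 130.3]), 89.92) 0.07576727059637989
scene handle 159 (array([471.6,   6.6]), array([18.1, 97.3]), 4.28)
side bowl rim 363 (array([0.5785, 0.0096]), 0.0544) (array([569.3,   9.9]), array([139.8, 117.7]), 7.74) 0.07666423767184023
side handle 148 (array([481.3,   7.7]), array([ 37.9, 108.3]), 0.56)
```

View pics/wrist2.png

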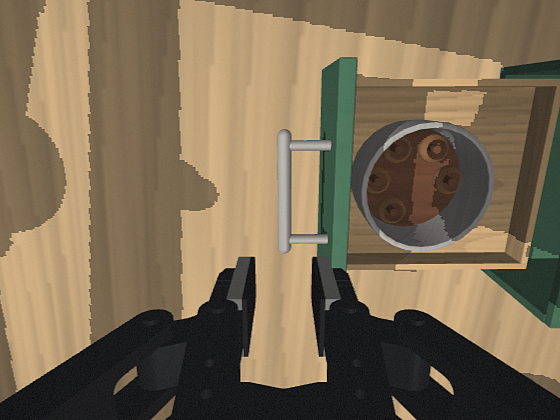

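The drawer is out and the bowl is at about (425,185). The five beads are at about (400,148), (436,148), (378,180), (450,180) and (393,210), and the bowl's middle is free.

Run:
```python
from h import *
for n in('wrist','scene','side'):
    _,h,P=cloud(n,'2');X,Y,Z=P[...,0],P[...,1],P[...,2]
    c=np.array([.572,.0105])
    for _ in range(8):
        r=np.hypot(X-c[0],Y-c[1]);a=np.arctan2(Y-c[1],X-c[0])
        m=(abs(Z-np.nanmedian(Z[(abs(r-.0525)<.004)&(Z>.07)&(Z<.086)]))<.004)&(abs(r-.0525)<.006)&(h[...,1]<100)
        cc,R=circ(P[m]);c=cc
    print(n,m.sum(),c,R,np.median(Z[m]),np.histogram(a[m],8)[0])
z=np.load('pics/wrist2.npz')
im=z['im'];g=cv2.cvtColor(im,cv2.COLOR_RGB2GRAY)[110:260,345:505]
def ray(u,v,h):
    d=z['R'].T@np.linalg.inv(z['K'])@[u,v,1];C=-z['R'].T@z['t'];return C+d*(h-C[2])/d[2]
c=np.array([.572,.0105]);e=np.array([.9976,.0698]);f=np.array([-.0698,.9976])
for u,v in((400,148),(436,148),(378,180),(450,180),(393,210)):
    p=ray(u,v,.05)[:2]-c;print((u,v),'cab frame mm',round(p@e*1000,1),round(p@f*1000,1))
e0=cv2.fitEllipse(cv2.convexHull(np.argwhere(np.load('pics/wrist2.npz')['d']>1e9)[:,::-1].astype(np.int32))) if 0 else None
cv2.imwrite('pics/bowl2.png',cv2.resize(im[110:260,345:505,::-1],(800,600)[0:1]+(600,)) if 0 else cv2.resize(im[110:260,345:505,::-1],(640,600),interpolation=cv2.INTER_CUBIC))
```

```text
wrist 2836 [0.5849 0.0124] 0.052 0.07914191341082119 [302 288 347 403 407 355 371 363]
scene 303 [0.5859 0.0147] 0.0521 0.07614734823208893 [40 39 36 29 44 47 39 29]
side 259 [0.5859 0.0111] 0.0522 0.07711566091887272 [26 42 39 26 23 38 42 23]
(400, 148) cab frame mm -2.5 30.9
(436, 148) cab frame mm 29.1 30.8
(378, 180) cab frame mm -19.6 2.3
(450, 180) cab frame mm 45.3 2.2
(393, 210) cab frame mm -3.7 -25.9
```

View pics/bowl2.png

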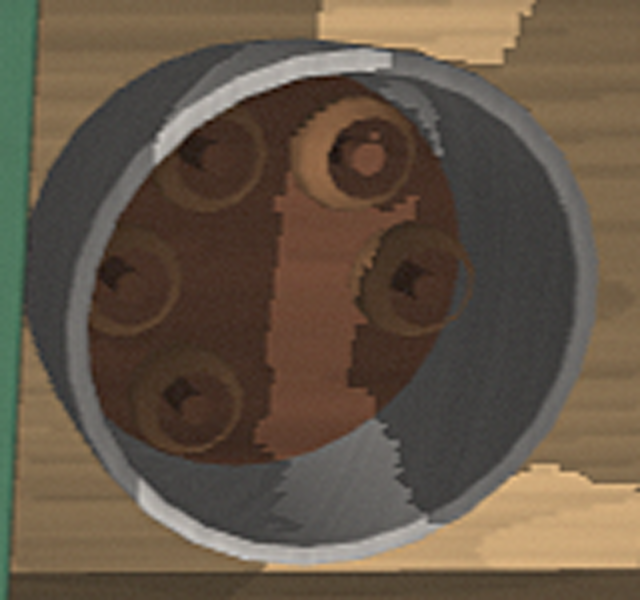

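The rim centre agrees in three views at about (0.585, 0.012). The beads are clear of the lower-right area of the bowl, so that is where I will lower the stick. Now the stick.

```bash
cat >> h.py <<'E'
def go(p,yaw=4.0):
    from rig import observe
    from scipy.spatial.transform import Rotation as Ro
    s=observe();R=np.array(s['tool_rot']);a=np.radians(yaw);c,sn=np.cos(a),np.sin(a)
    T=np.array([[-sn,c,0],[c,sn,0],[0,0,-1]])
    print('shift',np.round(R.T@(np.array(p)-s['position'])/.5,4),'turn',np.round(Ro.from_matrix(R.T@T).as_rotvec()/np.pi,4),'t',round(s['time_s'],2))
def tip(L):
    from rig import observe
    s=observe();R=np.array(s['tool_rot']);return np.array(s['position'])+R[:,2]*L,s['ft_force'],s['gripper_force']
E
python3 -c "
from h import *
go([.4095,.3187,.205]);go([.4095,.3187,.108])"
```

```text
shift [ 0.6357 -0.0643  0.0315] turn [-0.0005 -0.0002 -0.    ] t 5.45
shift [ 0.6356 -0.064   0.2255] turn [-0.0005 -0.0002 -0.    ] t 5.45
```

```bash
python3 -m handwheel '[[[0.09,-0.01,0],[0,0,0]],[[0.18,-0.02,0],[0,0,0]],[[0.27,-0.03,0],[0,0,0]],[[0.36,-0.04,0],[0,0,0]],[[0.45,-0.05,0],[0,0,0]],[[0.54,-0.06,0],[0,0,0]],[[0.636,-0.064,0.02],[0,0,0]],[[0.636,-0.064,0.03],[0,0,0]],[[0.636,-0.064,0.03],[0,0,0]],[[0.636,-0.064,0.03],[0,0,0]]]' 0.5
python3 - <<'E'
from rig import *
from h import *
go([.4095,.3187,.108])
p=camera_params('wrist');im,d=get_image('wrist');np.savez('pics/wrist3.npz',im=im,d=d,**p);cv2.imwrite('pics/wrist3.png',im[:,:,::-1])
_,h,P=cloud('wrist','3');X,Y,Z=P[...,0],P[...,1],P[...,2]
for lo,hi in((.16,.18),(.1,.16)):
    m=(Z>lo)&(Z<hi)&(abs(X-.41)<.025)&(abs(Y-.319)<.025);print(m.sum(),rect(P[m]) if m.sum()>5 else '',np.median(Z[m]))
E
```

```text
time_s: 6.45
position: [0.4102, 0.3178, 0.2054]
tool_rot: [[-0.069, 0.998, -0.002], [0.998, 0.069, -0.001], [-0.001, -0.002, -1.0]]
ft_force: [0.3, -0.9, 0.2]
grip_width: 0.0426
gripper_force: 0.0
shift [ 0.0022 -0.0008  0.1948] turn [-0.0007  0.0003 -0.0003] t 6.45
180 (array([408.9, 320.5]), array([ 7. , 13.9]), 89.42) 0.16605836700622678
603 (array([408.9, 320.4]), array([ 7.3, 14. ]), 89.65) 0.1355195696697111
```

View pics/wrist3.png

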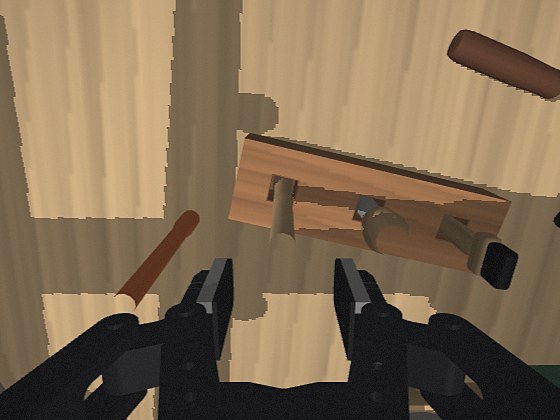

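The pale stick (283,210) is between the fingers, with its axis at about (0.409, 0.3175). Going down to grip it.

```bash
python3 -m handwheel '[[[0,-0.002,0.06],[0,0,0]],[[0,-0.002,0.12],[0,0,0]],[[0,-0.002,0.17],[0,0,0]],[[0,-0.002,0.195],[0,0,0]],[[0,-0.002,0.195],[0,0,0]],[[0,-0.002,0.195],[0,0,0]]]' && python3 -m handwheel '[[[0,0,0],[0,0,0]],[[0,0,0],[0,0,0]],[[0,0,0],[0,0,0]],[[0,0,0],[0,0,0]],[[0,0,0],[0,0,0]],[[0,0,0],[0,0,0]]]' 0 100 && python3 -m handwheel '[[[0,0,-0.04],[0,0,0]],[[0,0,-0.08],[0,0,0]],[[0,0,-0.13],[0,0,0]],[[0,0,-0.19],[0,0,0]],[[0,0,-0.25],[0,0,0]],[[0,0,-0.25],[0,0,0]],[[0,0,-0.25],[0,0,0]]]'
```

```text
time_s: 7.1
position: [0.41, 0.318, 0.1095]
tool_rot: [[-0.068, 0.998, 0.001], [0.998, 0.068, 0.0], [0.0, 0.001, -1.0]]
ft_force: [0.2, 0.2, -0.2]
grip_width: 0.0427
gripper_force: 0.0
time_s: 7.7
position: [0.4097, 0.3188, 0.1099]
tool_rot: [[-0.07, 0.998, 0.002], [0.998, 0.07, 0.001], [0.001, 0.002, -1.0]]
ft_force: [0.3, -1.1, 6.2]
grip_width: 0.0116
gripper_force: 97.4
time_s: 8.4
position: [0.4092, 0.3186, 0.2341]
tool_rot: [[-0.07, 0.998, 0.001], [0.998, 0.07, 0.0], [0.0, 0.001, -1.0]]
ft_force: [-0.1, -1.0, -1.1]
grip_width: 0.0115
gripper_force: 97.5
```

```bash
python3 -c "
from h import *
go([.6009,-.0107,.234])"
```

```text
shift [-6.837e-01  3.366e-01  2.000e-04] turn [ 0.0003 -0.0001  0.    ] t 8.4
```

```bash
python3 -m handwheel '[[[-0.07,0.035,-0.01],[0,0,0]],[[-0.15,0.07,-0.02],[0,0,0]],[[-0.23,0.11,-0.02],[0,0,0]],[[-0.31,0.15,-0.02],[0,0,0]],[[-0.39,0.19,-0.02],[0,0,0]],[[-0.47,0.23,-0.02],[0,0,0]],[[-0.55,0.27,-0.02],[0,0,0]],[[-0.63,0.31,-0.01],[0,0,0]],[[-0.684,0.336,0],[0,0,0]],[[-0.684,0.336,0],[0,0,0]]]'; python3 -m handwheel '[[[0,0,0],[0,0,0]],[[0,0,0],[0,0,0]]]'
python3 - <<'E'
from rig import *
from h import *
go([.6009,-.0107,.234]);t=observe()['position']
for n in('scene','side'):
    p=camera_params(n);im,d=get_image(n);np.savez(f'pics/{n}4.npz',im=im,d=d,**p)
    _,h,P=cloud(n,'4');X,Y,Z=P[...,0],P[...,1],P[...,2]
    near=(np.hypot(X-t[0],Y-t[1])<.03)
    print(n,'zmin',np.percentile(Z[near&(Z>.1)&(Z<.2)],[.5,2]) )
    C=-p['R'].T@p['t'];v=(C-t)[:2];v/=np.linalg.norm(v)
    for lo,hi in((.136,.15),(.15,.164),(.168,.18),(.18,.195),(.195,.21)):
        m=near&(Z>lo)&(Z<hi)
        if m.sum()>5:
            l=(P[m][:,:2]-t[:2])@[-v[1],v[0]]*1000
            print(lo,m.sum(),'lat mid',((l.min()+l.max())/2).round(1),'width',np.ptp(l).round(1),'depth',np.round(((P[m][:,:2]-t[:2])@v).max()*1000,1))
E
```

```text
time_s: 9.4
position: [0.6013, -0.0142, 0.2307]
tool_rot: [[-0.066, 0.998, -0.004], [0.998, 0.066, 0.0], [0.001, -0.004, -1.0]]
ft_force: [-0.9, 1.0, -1.0]
grip_width: 0.0116
gripper_force: 97.5
time_s: 9.6
position: [0.6002, -0.0099, 0.2334]
tool_rot: [[-0.071, 0.998, -0.001], [0.998, 0.071, 0.0], [0.001, -0.001, -1.0]]
ft_force: [-0.2, 0.3, -0.7]
grip_width: 0.0118
gripper_force: 97.5
shift [-0.0017  0.0013 -0.0011] turn [-0.0003 -0.0002  0.0003] t 9.6
scene zmin [0.13299198 0.13426208]
0.136 37 lat mid 0.4 width 15.8 depth 8.2
0.15 40 lat mid 0.5 width 15.7 depth 8.8
0.168 24 lat mid 0.7 width 11.1 depth 7.5
0.18 35 lat mid 0.8 width 11.0 depth 7.1
0.195 30 lat mid 0.9 width 10.8 depth 7.3
side zmin [0.13425429 0.13621311]
0.136 34 lat mid -0.5 width 15.2 depth 14.8
0.15 34 lat mid -0.5 width 15.2 depth 13.1
0.168 24 lat mid 0.7 width 12.6 depth 13.5
0.18 34 lat mid 0.7 width 12.5 depth 11.3
0.195 30 lat mid 0.7 width 12.4 depth 11.2
```

The stick hangs straight and on axis, with its tip 0.100 m below the TCP. Lowering it.

```bash
python3 -m handwheel '[[[-0.002,0.001,0.05],[0,0,0]],[[-0.002,0.001,0.1],[0,0,0]],[[-0.002,0.001,0.14],[0,0,0]],[[-0.002,0.001,0.17],[0,0,0]],[[-0.002,0.001,0.187],[0,0,0]],[[-0.002,0.001,0.187],[0,0,0]],[[-0.002,0.001,0.187],[0,0,0]]]'; python3 -m handwheel '[[[0,0,0.003],[0,0,0]],[[0,0,0.006],[0,0,0]],[[0,0,0.009],[0,0,0]],[[0,0,0.010],[0,0,0]],[[0,0,0.010],[0,0,0]]]'
```

```text
time_s: 10.4
position: [0.6016, -0.0116, 0.1412]
tool_rot: [[-0.07, 0.998, 0.001], [0.998, 0.07, -0.0], [-0.0, 0.001, -1.0]]
ft_force: [-0.3, 0.1, -0.3]
grip_width: 0.012
gripper_force: 97.5
time_s: 10.9
position: [0.6013, -0.0118, 0.1352]
tool_rot: [[-0.07, 0.998, -0.0], [0.998, 0.07, -0.0], [0.0, -0.0, -1.0]]
ft_force: [0.6, -0.3, -0.3]
grip_width: 0.0119
gripper_force: 97.5
```

Tip at about 0.035. Stepping down slowly to find contact.

```bash
python3 -m handwheel '[[[0,0,0.001],[0,0,0]],[[0,0,0.002],[0,0,0]],[[0,0,0.003],[0,0,0]],[[0,0,0.004],[0,0,0]],[[0,0,0.004],[0,0,0]]]' | grep -E 'pos|ft';  python3 -m handwheel '[[[0,0,0.001],[0,0,0]],[[0,0,0.002],[0,0,0]],[[0,0,0.002],[0,0,0]]]'| grep -E 'pos|ft'
```

```text
position: [0.6013, -0.0118, 0.1332]
ft_force: [0.3, 0.4, -1.6]
position: [0.6012, -0.0118, 0.1322]
ft_force: [0.2, 0.2, -0.1]
```

```bash
python3 -m handwheel '[[[0,0,0.001],[0,0,0]],[[0,0,0.002],[0,0,0]],[[0,0,0.002],[0,0,0]]]' | grep -E 'pos|ft';  python3 -m handwheel '[[[0,0,0.001],[0,0,0]],[[0,0,0.002],[0,0,0]],[[0,0,0.002],[0,0,0]]]'| grep -E 'pos|ft'
```

```text
position: [0.6013, -0.0118, 0.1313]
ft_force: [0.2, -0.0, 0.3]
position: [0.6014, -0.0119, 0.1307]
ft_force: [-1.1, 0.2, 2.6]
```

```bash
python3 -m handwheel '[[[0,0,0.001],[0,0,0]],[[0,0,0.001],[0,0,0]]]' | grep -E 'pos|ft'; python3 -m handwheel '[[[0,0,0.001],[0,0,0]],[[0,0,0.001],[0,0,0]]]' | grep -E 'pos|ft'
```

```text
position: [0.6015, -0.0119, 0.1305]
ft_force: [-0.6, 0.5, 6.1]
position: [0.6015, -0.0119, 0.1304]
ft_force: [-2.6, 0.6, 7.3]
```

Contact: the tip touches at TCP z ≈ 0.1307. I start the lead-in on the circle, anticlockwise from −60°, with slightly less press.

```bash
python3 -m handwheel '[[[0.0041,0.0036,-0.001],[0,0,0]],[[0.0071,0.0075,-0.001],[0,0,0]],[[0.0104,0.0111,-0.001],[0,0,0]],[[0.0140,0.0144,-0.001],[0,0,0]],[[0.0179,0.0174,-0.001],[0,0,0]],[[0.0220,0.0200,-0.001],[0,0,0]]]' | grep -E 'pos|ft|rot'
cat > w.py <<'E'
from h import *
from rig import observe
s=observe();p,f,g=tip(.1);d=p[:2]-[.5853,.0123];x=d@[.9976,.0698];y=d@[-.0698,.9976]
print('tip z %.4f r %.1f th %.1f'%(p[2],1000*np.hypot(x,y),np.degrees(np.arctan2(y,x))),'tooloffs x %.4f y %.4f'%(y/.5,x/.5),np.round(f,1),s['time_s'],'w',round(s['grip_width'],4),'T',np.round(s['wrist_torque'],2))
E
python3 w.py
```

```text
position: [0.6111, -0.0003, 0.1305]
tool_rot: [[-0.07, 0.998, 0.002], [0.998, 0.07, -0.001], [-0.001, 0.002, -1.0]]
ft_force: [-1.2, -0.8, 5.6]
tip z 0.0305 r 28.9 th -30.0 tooloffs x -0.0289 y 0.0500 [-1.2 -0.8  5.6] 13.3 w 0.0115 T [-0.22  0.08 -0.05]
```

```bash
python3 -m handwheel '[[[0.0043,0.0023,0],[0,0,0]],[[0.0088,0.0041,0],[0,0,0]],[[0.0135,0.0056,0],[0,0,0]],[[0.0183,0.0066,0],[0,0,0]],[[0.0231,0.0073,0],[0,0,0]],[[0.0280,0.0075,0],[0,0,0]]]' >/dev/null; python3 w.py
```

```text
tip z 0.0304 r 28.8 th -0.8 tooloffs x -0.0009 y 0.0576 [-0.  -0.2  4.9] 13.9 w 0.0115 T [-0.25 -0.04  0.01]
```

```bash
python3 -m handwheel '[[[0.0049,-0.0002,0],[0,0,0]],[[0.0097,-0.0009,0],[0,0,0]],[[0.0145,-0.0019,0],[0,0,0]],[[0.0192,-0.0034,0],[0,0,0]],[[0.0237,-0.0052,0],[0,0,0]],[[0.0280,-0.0075,0],[0,0,0]]]' >/dev/null; python3 w.py
```

```text
tip z 0.0301 r 28.2 th 29.3 tooloffs x 0.0277 y 0.0492 [ 0.4 -0.6  4.1] 14.5 w 0.0116 T [-0.33 -0.13 -0.06]
```

```bash
python3 -m handwheel '[[[0.0041,-0.0026,0],[0,0,0]],[[0.0080,-0.0056,0],[0,0,0]],[[0.0116,-0.0089,0],[0,0,0]],[[0.0149,-0.0125,0.0005],[0,0,0]],[[0.0179,-0.0164,0.0005],[0,0,0]],[[0.0205,-0.0205,0.0005],[0,0,0]]]' >/dev/null; python3 w.py
```

```text
tip z 0.0296 r 28.0 th 60.0 tooloffs x 0.0485 y 0.0280 [ 0.2 -1.7  5.1] 15.1 w 0.0119 T [-0.18 -0.31 -0.01]
```

```bash
python3 -m handwheel '[[[0.0023,-0.0043,0],[0,0,0]],[[0.0041,-0.0088,0.0004],[0,0,0]],[[0.0056,-0.0135,0.0006],[0,0,0]],[[0.0066,-0.0183,0.0008],[0,0,0]],[[0.0073,-0.0231,0.001],[0,0,0]],[[0.0075,-0.0280,0.001],[0,0,0]]]' >/dev/null; python3 w.py
```

```text
tip z 0.0292 r 28.0 th 89.9 tooloffs x 0.0561 y 0.0001 [ 1.3 -0.6  4.9] 15.7 w 0.012 T [-0.01 -0.33 -0.04]
```

```bash
python3 -m handwheel '[[[-0.0002,-0.0049,0.0002],[0,0,0]],[[-0.0009,-0.0097,0.0004],[0,0,0]],[[-0.0019,-0.0145,0.0006],[0,0,0]],[[-0.0034,-0.0192,0.0008],[0,0,0]],[[-0.0052,-0.0237,0.001],[0,0,0]],[[-0.0075,-0.0280,0.001],[0,0,0]]]' >/dev/null; python3 w.py
```

```text
tip z 0.0289 r 28.1 th 119.7 tooloffs x 0.0489 y -0.0278 [0.3 0.5 6.9] 16.3 w 0.012 T [ 0.13 -0.31  0.  ]
```

```bash
python3 -m handwheel '[[[-0.0026,-0.0041,-0.0005],[0,0,0]],[[-0.0056,-0.0080,-0.0005],[0,0,0]],[[-0.0089,-0.0116,-0.0005],[0,0,0]],[[-0.0125,-0.0149,-0.0005],[0,0,0]],[[-0.0164,-0.0179,-0.0005],[0,0,0]],[[-0.0205,-0.0205,-0.0005],[0,0,0]]]' >/dev/null; python3 w.py
```

```text
tip z 0.0288 r 28.5 th 149.8 tooloffs x 0.0286 y -0.0492 [1.  1.6 6.8] 16.9 w 0.0118 T [ 0.28 -0.22 -0.04]
```

```bash
python3 -m handwheel '[[[-0.0043,-0.0023,-0.0005],[0,0,0]],[[-0.0088,-0.0041,-0.0005],[0,0,0]],[[-0.0135,-0.0056,-0.0005],[0,0,0]],[[-0.0183,-0.0066,-0.001],[0,0,0]],[[-0.0231,-0.0073,-0.001],[0,0,0]],[[-0.0280,-0.0075,-0.001],[0,0,0]]]' >/dev/null; python3 w.py
```

```text
tip z 0.0291 r 28.3 th -179.4 tooloffs x -0.0006 y -0.0566 [-0.8  1.1  2.2] 17.5 w 0.0119 T [ 0.23  0.09 -0.05]
```

```bash
python3 -m handwheel '[[[-0.0049,0.0002,0.0004],[0,0,0]],[[-0.0097,0.0009,0.0004],[0,0,0]],[[-0.0145,0.0019,0.0002],[0,0,0]],[[-0.0192,0.0034,0],[0,0,0]],[[-0.0237,0.0052,0],[0,0,0]],[[-0.0280,0.0075,0],[0,0,0]]]' >/dev/null; python3 w.py
```

```text
tip z 0.0294 r 28.1 th -149.3 tooloffs x -0.0287 y -0.0484 [-0.5  1.5  4.7] 18.1 w 0.0118 T [ 0.19  0.15 -0.01]
```

```bash
python3 -m handwheel '[[[-0.0041,0.0026,0],[0,0,0]],[[-0.0080,0.0056,-0.0002],[0,0,0]],[[-0.0116,0.0089,-0.0004],[0,0,0]],[[-0.0149,0.0125,-0.0006],[0,0,0]],[[-0.0179,0.0164,-0.0008],[0,0,0]],[[-0.0205,0.0205,-0.0008],[0,0,0]]]' >/dev/null; python3 w.py
```

```text
tip z 0.0298 r 28.3 th -119.3 tooloffs x -0.0493 y -0.0277 [-0.8  0.5  5.6] 18.7 w 0.0116 T [0.2  0.37 0.04]
```

240→270.

```bash
python3 -m handwheel '[[[-0.0023,0.0043,-0.0002],[0,0,0]],[[-0.0041,0.0088,-0.0004],[0,0,0]],[[-0.0056,0.0135,-0.0006],[0,0,0]],[[-0.0066,0.0183,-0.0008],[0,0,0]],[[-0.0073,0.0231,-0.001],[0,0,0]],[[-0.0075,0.0280,-0.001],[0,0,0]]]' >/dev/null; python3 w.py
```

```text
tip z 0.0302 r 28.3 th -89.6 tooloffs x -0.0566 y 0.0004 [-1.3  0.   4.6] 19.3 w 0.012 T [-0.    0.35  0.  ]
```

270→300.

```bash
python3 -m handwheel '[[[0.0002,0.0049,-0.0002],[0,0,0]],[[0.0009,0.0097,-0.0003],[0,0,0]],[[0.0019,0.0145,-0.0004],[0,0,0]],[[0.0034,0.0192,-0.0005],[0,0,0]],[[0.0052,0.0237,-0.0006],[0,0,0]],[[0.0075,0.0280,-0.0006],[0,0,0]]]' >/dev/null; python3 w.py
```

```text
tip z 0.0305 r 28.3 th -59.6 tooloffs x -0.0488 y 0.0286 [-1.2 -0.5  4.6] 19.9 w 0.0117 T [-0.11  0.3   0.01]
```

300→330 and then 330→360.

```bash
python3 -m handwheel '[[[0.0026,0.0041,0],[0,0,0]],[[0.0056,0.0080,0],[0,0,0]],[[0.0089,0.0116,0],[0,0,0]],[[0.0125,0.0149,0],[0,0,0]],[[0.0164,0.0179,0],[0,0,0]],[[0.0205,0.0205,0],[0,0,0]]]' >/dev/null; python3 w.py
```

```text
tip z 0.0306 r 28.3 th -29.8 tooloffs x -0.0281 y 0.0491 [-1.2 -0.4  5.2] 20.5 w 0.0117 T [-0.31  0.15  0.01]
```

```bash
python3 -m handwheel '[[[0.0043,0.0023,0],[0,0,0]],[[0.0088,0.0041,0],[0,0,0]],[[0.0135,0.0056,0],[0,0,0]],[[0.0183,0.0066,0],[0,0,0]],[[0.0231,0.0073,0],[0,0,0]],[[0.0280,0.0075,0],[0,0,0]]]' >/dev/null; python3 w.py
```

```text
tip z 0.0305 r 28.1 th 0.1 tooloffs x 0.0001 y 0.0561 [-0.1 -1.3  3.5] 21.1 w 0.0117 T [-0.29  0.02  0.  ]
```

The full turn is done. A short overshoot past the start, then a straight lift and a check of the bowl.

```bash
python3 -m handwheel '[[[0.0049,-0.0002,0],[0,0,0]],[[0.0097,-0.0009,0],[0,0,0]],[[0.0145,-0.0019,0],[0,0,0]],[[0.0145,-0.0019,0],[0,0,0]],[[0.0145,-0.0019,-0.01],[0,0,0]],[[0.0145,-0.0019,-0.04],[0,0,0]],[[0.0145,-0.0019,-0.09],[0,0,0]],[[0.0145,-0.0019,-0.15],[0,0,0]],[[0.0145,-0.0019,-0.21],[0,0,0]],[[0.0145,-0.0019,-0.22],[0,0,0]]]' | grep -E 'pos|ft'
python3 - <<'E'
from rig import *
from h import *
for n in('scene','side'):
    p=camera_params(n);im,d=get_image(n);np.savez(f'pics/{n}5.npz',im=im,d=d,**p);cv2.imwrite(f'pics/{n}5.png',im[:,:,::-1])
    _,h,P=cloud(n,'5');X,Y,Z=P[...,0],P[...,1],P[...,2]
    c=np.array([.585,.0123])
    for _ in range(5):
        r=np.hypot(X-c[0],Y-c[1]);m=(abs(Z-.0775)<.005)&(abs(r-.0525)<.006)&(h[...,1]<100);c,R=circ(P[m])
    print(n,'bowl',c,R)
    t=observe()['position'];near=(np.hypot(X-t[0],Y-t[1])<.03);print('tip z',t[2],np.percentile(Z[near&(Z>.11)&(Z<.2)],[.5,2]))
z=cv2.imread
a=cv2.imread('pics/scene5.png')[130:330,220:440];b=cv2.imread('pics/side5.png')[130:330,200:420]
cv2.imwrite('pics/c5.png',cv2.hconcat([cv2.resize(a,(400,364)),cv2.resize(b,(400,364))]))
go([.508,-.324,.235]);go([.508,-.324,.110])
E
```

```text
position: [0.6126, 0.0212, 0.2441]
ft_force: [0.4, -0.3, -1.0]
scene bowl [0.5859 0.0148] 0.0523
tip z 0.24273133859927262 [0.14381289 0.14449408]
side bowl [0.5861 0.011 ] 0.0524
tip z 0.2408083446247053 [0.14248564 0.14395276]
shift [-0.6745 -0.2552  0.0114] turn [ 0.0002 -0.     -0.    ] t 22.2
shift [-0.6745 -0.2554  0.2614] turn [ 0.0002 -0.     -0.    ] t 22.2
```

View pics/c5.png

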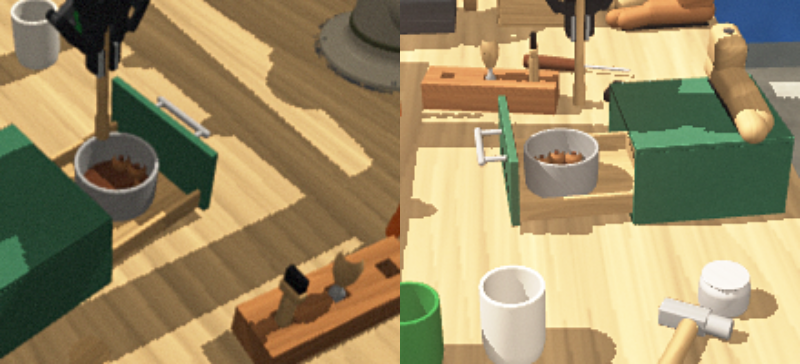

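The beads are still in the bowl and the bowl and drawer have not moved. Over to the white jar.

```bash
python3 -m handwheel '[[[-0.08,-0.03,-0.005],[0,0,0]],[[-0.16,-0.06,-0.01],[0,0,0]],[[-0.24,-0.09,-0.01],[0,0,0]],[[-0.32,-0.12,-0.01],[0,0,0]],[[-0.40,-0.15,-0.01],[0,0,0]],[[-0.48,-0.18,-0.01],[0,0,0]],[[-0.56,-0.21,-0.01],[0,0,0]],[[-0.63,-0.24,-0.01],[0,0,0]],[[-0.674,-0.255,0],[0,0,0]],[[-0.674,-0.255,0],[0,0,0]]]' >/dev/null; python3 -m handwheel '[[[0,0,0],[0,0,0]],[[0,0,0],[0,0,0]],[[0,0,0],[0,0,0]]]'|grep -E 'pos|ft'
python3 - <<'E'
from rig import *
from h import *
t=observe()['position']
for n in('scene','side'):
    p=camera_params(n);im,d=get_image(n);np.savez(f'pics/{n}6.npz',im=im,d=d,**p)
    _,h,P=cloud(n,'6');X,Y,Z=P[...,0],P[...,1],P[...,2];c=np.array([.508,-.324])
    for _ in range(6):
        r=np.hypot(X-c[0],Y-c[1]);m=(abs(Z-.095)<.004)&(abs(r-.0355)<.005)&(h[...,1]<90);c,R=circ(P[m])
    print(n,'jar',m.sum(),c,R)
go([.508,-.324,.109])
E
```

```text
position: [0.5085, -0.3227, 0.2404]
ft_force: [1.3, 0.5, -0.2]
scene jar 98 [ 0.5083 -0.3215] 0.0351
side jar 266 [ 0.5084 -0.3258] 0.0354
shift [-0.002  -0.0011  0.2632] turn [0.     0.     0.0004] t 23.6
```

```bash
python3 -m handwheel '[[[-0.001,0,0.05],[0,0,0]],[[-0.001,0,0.1],[0,0,0]],[[-0.001,0,0.15],[0,0,0]],[[-0.001,0,0.2],[0,0,0]],[[-0.001,0,0.235],[0,0,0]],[[-0.001,0,0.252],[0,0,0]],[[-0.001,0,0.258],[0,0,0]],[[-0.001,0,0.260],[0,0,0]],[[-0.001,0,0.260],[0,0,0]]]'|grep -E 'pos|ft';python3 -m handwheel '[[[0,0,0.001],[0,0,0]],[[0,0,0.002],[0,0,0]],[[0,0,0.003],[0,0,0]],[[0,0,0.004],[0,0,0]],[[0,0,0.004],[0,0,0]]]'|grep -E 'pos|ft'
```

```text
position: [0.5085, -0.3245, 0.1114]
ft_force: [0.2, -0.3, 0.5]
position: [0.5081, -0.3243, 0.1085]
ft_force: [0.3, -1.4, 0.3]
```

```bash
python3 -m handwheel '[[[0,0,0.001],[0,0,0]],[[0,0,0.002],[0,0,0]],[[0,0,0.003],[0,0,0]],[[0,0,0.003],[0,0,0]]]'|grep -E 'pos|ft';python3 -m handwheel '[[[0,0,0.001],[0,0,0]],[[0,0,0.002],[0,0,0]],[[0,0,0.002],[0,0,0]]]'|grep -E 'pos|ft'
```

```text
position: [0.5081, -0.3243, 0.1069]
ft_force: [-0.6, 0.1, -0.3]
position: [0.5081, -0.3243, 0.106]
ft_force: [0.7, 0.3, -0.4]
```

```bash
python3 -m handwheel '[[[0,0,0.001],[0,0,0]],[[0,0,0.002],[0,0,0]],[[0,0,0.002],[0,0,0]]]'|grep -E 'pos|ft'
```

```text
position: [0.5082, -0.3245, 0.1059]
ft_force: [-1.5, 0.4, 5.2]
```

It touches the jar floor. Releasing, then a straight retreat.

```bash
python3 -m handwheel '[[[0,0,-0.001],[0,0,0]],[[0,0,-0.001],[0,0,0]]]'|grep -E 'pos|ft';python3 -m handwheel '[[[0,0,0],[0,0,0]],[[0,0,0],[0,0,0]],[[0,0,0],[0,0,0]],[[0,0,0],[0,0,0]],[[0,0,0],[0,0,0]]]' 0.5 |grep -E 'pos|ft|grip';python3 -m handwheel '[[[0,0,-0.02],[0,0,0]],[[0,0,-0.05],[0,0,0]],[[0,0,-0.1],[0,0,0]],[[0,0,-0.16],[0,0,0]],[[0,0,-0.22],[0,0,0]],[[0,0,-0.28],[0,0,0]],[[0,0,-0.32],[0,0,0]],[[0,0,-0.32],[0,0,0]],[[0,0,-0.32],[0,0,0]],[[0,0,-0.32],[0,0,0]]]'|grep -E 'pos|ft'
python3 - <<'E'
from rig import *
from h import *
ims=[]
for n in('scene','side'):
    p=camera_params(n);im,d=get_image(n);np.savez(f'pics/{n}7.npz',im=im,d=d,**p);ims.append(cv2.resize(im[:,:,::-1],(400,300)))
    _,h,P=cloud(n,'7');X,Y,Z=P[...,0],P[...,1],P[...,2];c=np.array([.585,.0123])
    for _ in range(5):
        r=np.hypot(X-c[0],Y-c[1]);m=(abs(Z-.0775)<.005)&(abs(r-.0525)<.006)&(h[...,1]<100);c,R=circ(P[m])
    print(n,'bowl',c)
a=np.load('pics/scene7.npz')['im'][100:220,180:340,::-1];b=np.load('pics/side7.npz')['im'][230:350,170:330,::-1]
cv2.imwrite('pics/f7.png',cv2.vconcat([cv2.hconcat(ims),cv2.hconcat([cv2.resize(a,(400,300)),cv2.resize(b,(400,300))])]))
E
```

```text
position: [0.5082, -0.3244, 0.1059]
ft_force: [-0.5, 0.2, 5.1]
position: [0.5081, -0.3243, 0.1054]
ft_force: [-0.1, -0.1, 0.5]
grip_width: 0.0425
gripper_force: 0.0
position: [0.5078, -0.324, 0.2643]
ft_force: [-0.5, 0.2, -0.6]
scene bowl [0.5859 0.0148]
side bowl [0.5858 0.0107]
```

View pics/f7.png

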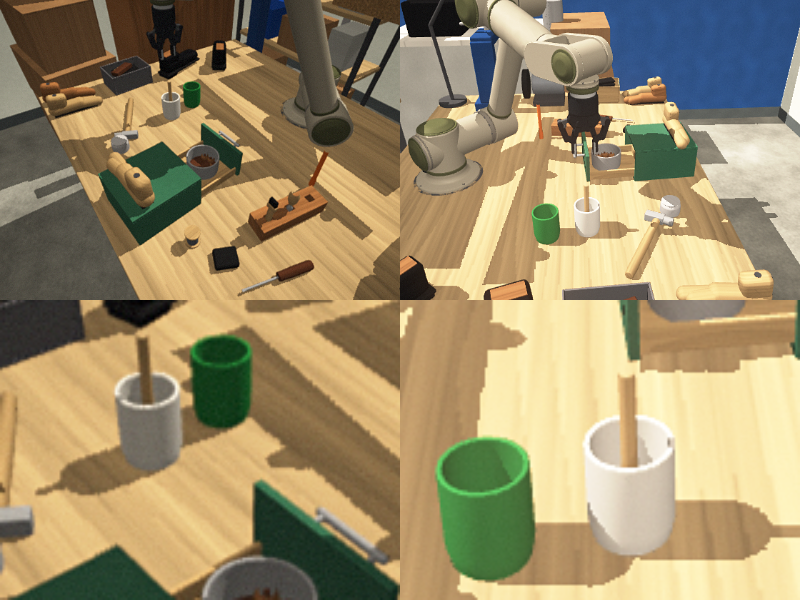

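The stick stands in the white jar, the drawer is fully out with the beads in the bowl, and everything else is where it was. Handing in.

```bash
python3 -c "
from rig import *;print(observe()['time_s']);print(close_job())"
```

```text
27.8
the job is handed in; nothing more can be done
None
```

The job is handed in at 27.8 s: the drawer is out to its stop, the beads got a full anticlockwise turn at about 28 mm radius with mostly 2–7 N on the bottom, and the stick is standing released in the white jar with all beads still in the bowl.

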